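Start and seat an objective in an inverted imager's port

TASK

Fit the yellow-banded objective into the upward port of the white imager: set it upright on the start of the thread with its red mark lined up with the port's red mark, turn it gently backward (counter-clockwise from above) until you feel it drop a step, then turn it forward (clockwise) until its flange sits flush on the port, and let go. Never force it, either by pressing or by turning against a stop; leave the blue-banded objective in its holder and the blue-capped bottle where it stands.

Things in the scene. Friction and masses are not known exactly. Their poses are not given: they have to be found in the camera images.
- objective: yellow-banded objective, steel, about 0.2 kg, upright and round: grip it at any yaw. Origin on its axis in the plane of the flange's underside (the seat); z up its axis, -x toward its red mark. Flange 44 mm across, z = 0 to 6 mm. Barrel above it (the grip) 33 mm across, z = 6 to 56 mm, yellow band near the top, red line down its -x side
- objective_dot (a point): red mark of the yellow-banded objective: point on the flange's rim, 22 mm from the axis, in the seat plane
- objective_foot (a point): lower end of the same objective's brass foot, on its axis, 18 mm below the seat. The foot's core is 22 mm across, tapered to 17 mm in its last 2.5 mm; three lugs 120 degrees apart, one under the red mark, reach to radius 15 mm, each 16 degrees wide, 10.5 to 13 mm below the seat
- other_objective: blue-banded objective, otherwise the same; to be left in its hole
- holder: fixed grey block 70 x 150 x 30 mm (x, y, z), origin under its centre. Two holes in its top, 35 mm across and 22 mm deep, at y = +40 and -40 mm; in each stands an objective, its flange on the block's top (z = 30 mm), its foot free in the hole. Either objective may be in either hole
- imager: fixed low white imager, origin at table height under the port's axis, z up. Housing x = -85 to +115 mm, 150 mm wide, 55 mm high, with posts 8 mm higher at its corners and a knob on each side. On it an aluminium ring 62 mm across, its flat upper face (the port face) 75 mm above the table
- port (a point): centre of the port face; z up, axes as the imager's. The bore has radius 16 mm; a brass thread of three like flights, 120 degrees apart, reaches in to radius 12 mm. Forces between objective and imager above 40 N (sum over all contacts) would damage the thread
- port_dot (a point): the port's red mark: point on the port face 22 mm from its axis on the imager's -x side. The marks are lined up when objective_dot stands over it, that is when objective and imager have the same yaw
- thread_top (a point): point on the port's axis 4.5 mm below the face, level with the flat tops of the flights: lugs set down there leave the seat 8.5 mm above the face. Turned clockwise there they run into a stop (cross-threading); turned counter-clockwise they reach gaps. With the marks lined up the gaps are 20 to 70 degrees away, how far is not known beforehand
- thread_groove (a point): point on the port's axis 10.5 mm below the face, level with the gaps' floor: in a gap the objective falls 6 mm if it is let or pushed down (a firm grip carries it; push 3 to 5 N), to a seat height of 2.5 mm. A wall closes the gap 14 degrees past where the lugs come free
- thread_end (a point): point on the port's axis 13 mm below the face, where the lugs end. From the gap, clockwise, the lugs run under the flights in a groove that falls 2.86 mm per radian with 1.4 mm axial play; the holder of the objective must follow it down. Seat flush after 45 to 60 degrees, tight some 30 degrees later
- bottle: loose clear bottle with a blue cap, 56 x 52 x 103 mm, origin under its centre; a bystander

How it is judged:
By the outcome, as a careful person would: the job done as asked, in the order asked, and still so for the second after the job is handed in, with the robot touching nothing.
It also fails if it takes over 61 s, if anything falls off the work surface, if the arm or the gripper's body presses on something with over 40 N, if the wrist force passes 120 N, or if a joint passes its speed limit or range.

ROBOT

A 7-joint arm with a two-finger parallel gripper is mounted at the origin on a cart in front of the work surface, level with it; the furniture and walls round the work are solid. World frame = base frame: x ahead of the robot, y to its left, z up, the work surface at z = 0. Lengths are in m, angles in rad, forces in N, time in s.
With the tool pointing down it reaches from about 0.4 to 0.85 m from the base axis. Payload 4.4 kg.
Tool frame: the origin (TCP) lies on the centre line of the jaws, within the pads' length; the fingertips stand 25 mm ahead of it and the grasp point (between the pads) lies 6 mm ahead of it; z points along the fingers, y is the line along which they close (so a half turn about z gives the same grasp; the last joint's range is limited). The gripper opens to 94 mm and grips with 3 to 60 N. Pads are 16 mm wide; open, the fingers measure 119 mm over their backs; the gripper's body (75 mm by 177 mm) begins 78 mm behind the grasp point.
Start: joints at [-1.199, 0.628, 0.038, 1.517, -0.027, 0.996, -0.02], TCP at [0.276, 0.589, 0.2] pointing down, gripper open.
Joint ranges: [-3.06, 3.06], [-0.37, 2.12], [-1.25, 1.32], [0.18, 2.47], [-1.1, 4.24], [0.23, 1.98], [-2.94, 2.94]. Speed limits (rad/s): [2.57, 2.57, 3.14, 3.14, 3.14, 3.14, 3.14].

INTERFACE

Orientations are given as a rotation vector (axis times angle).
In Python, from plant import r, vision, job gives the robot as it stands.
- The arm moves only by the shell command python3 -m inch 'ROWS' [OPENING] [FORCE]. ROWS is JSON, a list of rows, each a list of 4 numbers: the shift along the tool's x, y, z in m, then the turn about the tool's z in rad. A call has 1 to 12 rows; each row is the pose to reach, as a shift and turn from the pose commanded when the call began, along the tool's axes at that moment; what a row does not reach only later rows make up. A row lasts 1/10 s, in which the tool goes at most 50 mm and 8.59 degrees, less where a joint would pass 70% of its speed; a pose out of reach is approached as far as the arm can. A call with a gripper value outside its range is refused whole. OPENING is the opening, from 0 (shut) to 1 (fully open), set as the call begins (- or left out, the last holds). The fingers move at their own pace and stop on an object; FORCE is the grip in N (left out, the last holds). Time passes only in rows, so rows that repeat a pose let the fingers close. It gives the time, the measured TCP pose, the force, the opening and the grip force at its end, in the units of the state.
- r.state(): the state, without advancing time (a new reading comes with each control period).
- vision.read_camera(name): name is "scene" or "top"; returns (picture, depth): 480x640x3 uint8, red, green, blue; 480x640 float32, m along the optical axis (not along the pixel's ray), 0 where there is no reading.
- vision.get_calibration(name): a dict with "fx", "fy", "cx", "cy" (pixels), "k1" (the pictures are not rectified: a ray, as slopes to the right and down, at radius r is drawn at 1 + k1 r^2 times it, then the intrinsics apply), "origin" and "orientation" of the camera in the world. Camera axes: x right, y up, looking along -z (the intrinsics and any distortion apply to the point x, -y, -z); pixel columns grow to the right and rows downward; lengths in m; the calibration is good to about 2 mm. A picture is of the moment at which its call begins. get_calibration takes no time and is no camera call.
- job.hand_in(): hands the job in; it is judged then, once.
The state is a dict: "clock": time; "joints": joint angles; "qd": joint speeds; "effort": joint torques, N m; "eef_pos": TCP position; "tcp_rot": TCP orientation; "ft_force": force on the tool from outside, world axes, zero at the start; "wrist_torque": the same for the moment, N m; "gripper_width": opening from 0.0 (shut) to 1.0 (fully open); "grasp_force": force on a finger pad.
Only numpy, scipy, OpenCV 4.12 (cv2) and the standard library are available. Lean on these libraries where they do the work, as an engineer would, in place of code of your own. Each camera call takes 0.05 s, during which the arm holds its last target. There are 200 camera calls.

## Working session

There is one attempt and no reset: what is moved stays moved. The work goes in short steps, Python scripts to look and compute and a shell command to move; the robot and the scene stay as the last step left them, time stands still between calls to the robot, and variables do not carry over. Pictures are saved under pics/ and viewed, at most 10 in all, crops included, and the job is handed in when it is done.

```bash
ls; mkdir -p pics; python3 - <<'E'
from plant import r, vision, job
import cv2
for n in("scene","top"):
    p,d=vision.read_camera(n); cv2.imwrite(f"pics/{n}0.png",p[:,:,::-1]); 
    import numpy as np; np.savez(f"{n}0.npz",p=p,d=d)
    print(n,vision.get_calibration(n))
print(r.state())
E
```

```text
pics
scene {'fx': 456.4283431211887, 'fy': 456.4283431211887, 'cx': 312.5047515328241, 'cy': 240.29357982270943, 'k1': -0.036805250153829204, 'origin': array([-0.04142312, -0.3883667 ,  0.448692  ]), 'orientation': array([ 1.0280217 , -0.51394912, -0.86384911])}
top {'fx': 544.7310531520806, 'fy': 544.7310531520806, 'cx': 317.27166949921843, 'cy': 244.14269010219516, 'k1': -0.1661164798400736, 'origin': array([0.3766269 , 0.08242792, 1.06520052]), 'orientation': array([ 0.11925576, -0.14790756, -1.54132079])}
{'clock': 0.1, 'joints': array([-1.1988195 ,  0.62924498,  0.03840975,  1.51822007, -0.02698195,
        0.99630332, -0.0200349 ]), 'qd': array([-9.93347078e-05, -3.17065526e-04, -1.75129561e-03, -2.21865483e-03,
        9.48413131e-04, -3.94860569e-04,  3.27514615e-04]), 'effort': array([ 2.63000744e-03, -5.50791335e+01,  1.14696041e+00, -1.87118107e+01,
       -5.22168260e-02,  1.91291375e-02,  6.64755930e-05]), 'eef_pos': array([0.2752619 , 0.58819209, 0.19956639]), 'tcp_rot': array([-6.82097171e-01, -3.06629060e+00,  2.54656033e-03]), 'ft_force': array([-0.39409609,  0.1205036 , -0.3173727 ]), 'wrist_torque': array([ 0.02680763,  0.00105158, -0.01064082]), 'grasp_force': 0.0, 'gripper_width': 1.000479562099999}
```

View pics/scene0.png

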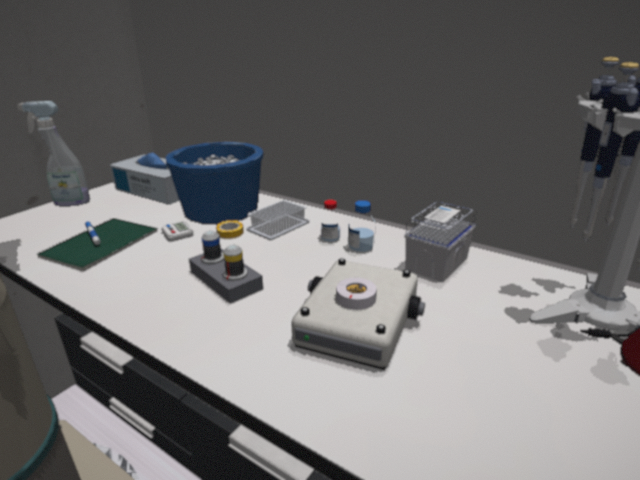

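View pics/top0.png

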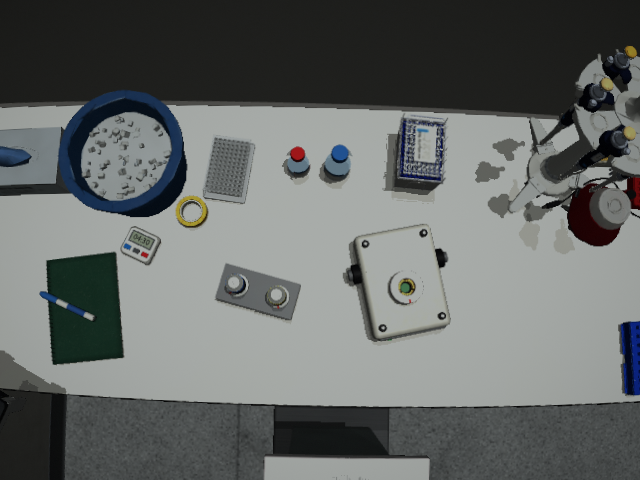

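The scene view shows the holder with the blue objective at about (211,245) and the yellow one at (234,262), and the imager port at (356,290). In the top view, yellow is at (277,296), blue at (235,284), and the port at (406,287).

```bash
cat > h.py <<'E'
import numpy as np, cv2
from scipy.spatial.transform import Rotation as R
from plant import r, vision, job
def cast(n,u,v,z):
    c=vision.get_calibration(n); K=np.array([[c['fx'],0,c['cx']],[0,c['fy'],c['cy']],[0,0,1]])
    q=cv2.undistortPoints(np.array([[[u,v]]],float),K,np.array([c['k1'],0,0,0.]))[0,0]
    d=R.from_rotvec(c['orientation']).apply([q[0],-q[1],-1]); o=c['origin']
    return o+d*(z-o[2])/d[2]
def proj(n,P):
    c=vision.get_calibration(n); p=R.from_rotvec(c['orientation']).inv().apply(np.array(P)-c['origin'])
    x,y=p[0]/-p[2],-p[1]/-p[2]; f=1+c['k1']*(x*x+y*y)
    return c['fx']*x*f+c['cx'],c['fy']*y*f+c['cy']
def blobs(n,p,m,roi,amin=3):
    u0,v0,u1,v1=roi; k,_,st,ce=cv2.connectedComponentsWithStats(m[v0:v1,u0:u1].astype(np.uint8))
    return [(ce[i]+[u0,v0],st[i,4],st[i,2:4]) for i in range(1,k) if st[i,4]>=amin]
E
python3 - <<'E'
from h import *
p=np.load('top0.npz')['p']; s=np.load('scene0.npz')['p']
A=cv2.resize(p[255:325,205:315],None,fx=3.6,fy=3.6,interpolation=cv2.INTER_CUBIC)
B=cv2.resize(p[252:322,350:460],None,fx=3.6,fy=3.6,interpolation=cv2.INTER_CUBIC)
C=cv2.resize(s[225:295,180:290],None,fx=3.6,fy=3.6,interpolation=cv2.INTER_CUBIC)
D=cv2.resize(s[260:330,300:410],None,fx=3.6,fy=3.6,interpolation=cv2.INTER_CUBIC)
cv2.imwrite('pics/c.png',np.vstack([np.hstack([A,B]),np.hstack([C,D])])[:,:,::-1])
for n,q in(("top",p),("scene",s)):
    h=cv2.cvtColor(q,cv2.COLOR_RGB2HSV).astype(int); H,S,V=h[...,0],h[...,1],h[...,2]
    red=((H<8)|(H>172))&(S>90)&(V>60)
    yel=(H>18)&(H<36)&(S>90)&(V>60)
    roi=(180,220,470,340)
    for nm,m in(("red",red),("yel",yel)):
        for b in blobs(n,q,m,roi,2): print(n,nm,b[0].round(1),b[1],b[2],cast(n,*b[0],.075).round(4),cast(n,*b[0],.03).round(4))
    if n=="top":
        dark=(V<70)
        for b in blobs(n,q,dark,(350,220,460,345),8): print('dark',b[0].round(1),b[1],b[2],cast(n,*b[0],.063).round(4))
        grey=(V<125)&(V>50)&(S<60)
        m=grey.astype(np.uint8); k,l,st,ce=cv2.connectedComponentsWithStats(m[255:330,205:310]); 
        i=1+st[1:,4].argmax(); c=max(cv2.findContours((l==i).astype(np.uint8),0,2)[0],key=cv2.contourArea)
        rr=cv2.minAreaRect(c); print('holder',rr,[cast(n,a+205,b+255,.03).round(4) for a,b in cv2.boxPoints(rr)])
E
```

```text
top red [409.4 300.7] 7 [2 4] [ 0.4471 -0.1049  0.075 ] [ 0.4503 -0.1134  0.03  ]
top red [277.6 306.8] 5 [2 3] [0.4304 0.1354 0.075 ] [0.4329 0.1378 0.03  ]
top yel [190.3 222.5] 92 [23  6] [0.5821 0.3042 0.075 ] [0.5915 0.3143 0.03  ]
top yel [406.9 285.9] 99 [16 16] [ 0.4743 -0.1002  0.075 ] [ 0.4787 -0.1085  0.03  ]
dark [422.5 233.1] 31 [7 7] [ 0.5762 -0.1327  0.063 ]
dark [361.3 288. ] 521 [ 39 101] [ 0.4697 -0.0172  0.063 ]
dark [364.6 243.7] 28 [7 8] [ 0.5529 -0.0226  0.063 ]
dark [440.4 257.3] 147 [12 19] [ 0.5307 -0.1665  0.063 ]
dark [409.2 286.7] 45 [13 11] [ 0.4739 -0.1068  0.063 ]
dark [394.6 297.3] 52 [18 21] [ 0.4537 -0.0793  0.063 ]
dark [441.1 315.2] 32 [8 7] [ 0.422  -0.1668  0.063 ]
dark [382.  328.1] 32 [8 7] [ 0.3965 -0.0564  0.063 ]
holder ((52.64299011230469, 37.10271453857422), (79.14795684814453, 38.355621337890625), 15.708637237548828) [array([0.4425, 0.2588, 0.03  ]), array([0.5139, 0.2423, 0.03  ]), array([0.4768, 0.0948, 0.03  ]), array([0.4062, 0.1125, 0.03  ])]
scene red [227.2 263.2] 4 [2 3] [0.4189 0.12   0.075 ] [0.4743 0.1812 0.03  ]
scene red [228.2 274. ] 4 [2 3] [0.3942 0.0933 0.075 ] [0.4466 0.1513 0.03  ]
scene red [227.  277.5] 2 [1 2] [0.3852 0.0872 0.075 ] [0.4365 0.1445 0.03  ]
scene red [350.3 296.3] 3 [2 2] [ 0.4473 -0.1035  0.075 ] [ 0.5062 -0.0693  0.03  ]
scene yel [229.9 229.3] 284 [26 18] [0.5193 0.2123 0.075 ] [0.5869 0.2846 0.03  ]
scene yel [233.3 258.1] 103 [17  9] [0.4378 0.1241 0.075 ] [0.4955 0.1858 0.03  ]
scene yel [355.4 287.9] 67 [17  7] [ 0.4714 -0.0981  0.075 ] [ 0.5331 -0.0631  0.03  ]
```

View pics/c.png

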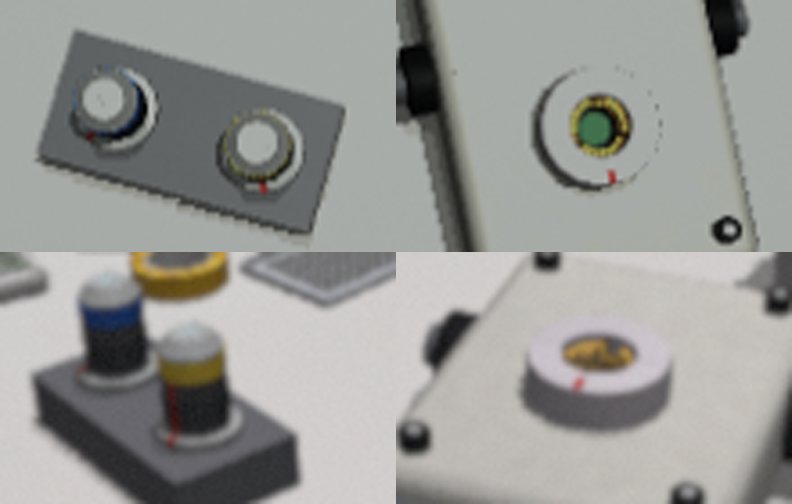

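The composite shows the objective's red mark on its front rim, at about (277.6,306.8) in the top view. The port's red mark is at (409.4,300.7), and the bore is clearly outlined.

```bash
python3 - <<'E'
from h import *
def circ(X):
    A=np.c_[2*X,np.ones(len(X))]; s=np.linalg.lstsq(A,(X**2).sum(1),rcond=None)[0]
    return s[:2].round(4),round(float(np.sqrt(s[2]+s[0]**2+s[1]**2)),4)
T=np.load('top0.npz');S=np.load('scene0.npz')
for n,q,roi in(("top",T['p'],(393,273,421,299)),("scene",S['p'],(338,275,376,301))):
    u0,v0,u1,v1=roi
    h=cv2.cvtColor(q,cv2.COLOR_RGB2HSV).astype(int)[v0:v1,u0:u1]
    m=((h[...,1]>60)|(h[...,2]<110))&~((h[...,0]<8)|(h[...,0]>172))
    k,l,st,ce=cv2.connectedComponentsWithStats(cv2.morphologyEx(m.astype(np.uint8),cv2.MORPH_CLOSE,np.ones((3,3))))
    i=1+np.argmin([np.hypot(*(c-np.array([(u1-u0)/2,(v1-v0)/2]))) for c in ce[1:]])
    c=max(cv2.findContours((l==i).astype(np.uint8),0,2)[0],key=cv2.contourArea)[:,0]
    X=np.array([cast(n,a+u0,b+v0,.075)[:2] for a,b in cv2.convexHull(c)[:,0]])
    print(n,'bore',st[i],circ(X))
# objective top (bright disc) in top view, z=.086
g=cv2.cvtColor(T['p'],cv2.COLOR_RGB2HSV).astype(int)
for (a,b) in((277,295),(234,283)):
    print(g[b-14:b+16,a,2], g[b,a-14:a+15,2]); print(cast('top',a,b,.086).round(4))
# brass/yellow band in scene: edges columns
s=S['p']; h=cv2.cvtColor(s,cv2.COLOR_RGB2HSV).astype(int)
m=(h[...,0]>16)&(h[...,0]<36)&(h[...,1]>90)
for v in range(252,266):
    c=np.where(m[v,215:255])[0]+215
    if len(c): print(v,c.min(),c.max(),end='; ')
print()
for P in ([.4505,.138,.086],[.4505,.138,.03]): print(proj('scene',P),proj('top',P))
# depth in the objective's top & port ring
for n,D,(u,v) in(("top",T,(277,295)),("top",T,(399,287)),("scene",S,(234,250))): print(n,D['d'][v-1:v+2,u-1:u+2].round(3).ravel())
E
```

```text
top bore [  5   5  18  18 235] (array([ 0.4732, -0.0994]), 0.0157)
scene bore [  9   9  19   9 136] (array([ 0.4721, -0.099 ]), 0.0134)
[104 103 102 104 117 118 102 117 151 172 172 172 172 171 171 171 172 172
 162 127  98  97  89  69  55 110 126  95  81  82] [103 100  54  57  98  90  89  95 172 172 172 171 171 172 171 171 166 171
 164  99 106 108  97  82 172 163 108 105 105]
[0.451  0.1366 0.086 ]
[ 99 100  99 100 110 111 106 125 158 171 172 172 172 171 169 169 171 171
 169 132  97  94  79  42  50  65 105  96  77  78] [101  98  99  98  98 112  98  91 155 171 171 171 171 158 169 171 172 172
 172 127 107 105 115  65  20  51 168 172 118]
[0.4704 0.2151 0.086 ]
254 240 241; 255 225 241; 256 225 241; 257 225 241; 258 225 241; 259 225 241; 260 226 240; 261 226 238; 262 229 233; 
(np.float64(232.06759967660122), np.float64(247.50322706536673)) (np.float64(276.23136560164664), np.float64(295.24783643545373))
(np.float64(235.0987777278834), np.float64(275.17164502208084)) (np.float64(277.8279575701057), np.float64(297.51465901197486))
top [0.98  0.978 0.978 0.976 0.982 0.979 0.979 0.976 0.973]
top [1.    0.998 1.012 0.998 0.999 1.013 0.997 1.012 1.013]
scene [0.787 0.79  0.794 0.789 0.788 0.792 0.787 0.79  0.789]
```

```bash
python3 -m inch '[[-0.03,-0.028,0,-0.02],[-0.065,-0.061,0,-0.05],[-0.10,-0.095,0,-0.08],[-0.135,-0.128,0,-0.1],[-0.17,-0.161,0.01,-0.12],[-0.205,-0.195,0.02,-0.15],[-0.24,-0.228,0.03,-0.2],[-0.275,-0.261,0.04,-0.2],[-0.31,-0.294,0.05,-0.2],[-0.335,-0.318,0.06,-0.2],[-0.3506,-0.333,0.07,-0.2],[-0.3506,-0.333,0.07,-0.2]]' 0.6; python3 -m inch '[[0,0,0,0],[0,0,0,0]]'; python3 - <<'E'
from h import *
s=r.state(); M=R.from_rotvec(s['tcp_rot']).as_matrix(); print(s['clock'],s['eef_pos'],M.round(3),s['joints'].round(2),s['ft_force'])
E
```

```text
clock: 1.3
eef_pos: [0.4519, 0.1344, 0.1292]
tcp_rot: [-0.382, -3.116, 0.004]
ft_force: [-0.1, 0.8, 0.0]
gripper_width: 0.597
grasp_force: 0.0
clock: 1.5
eef_pos: [0.4517, 0.14, 0.1306]
tcp_rot: [0.37, 3.12, 0.002]
ft_force: [-0.2, 0.3, -0.1]
gripper_width: 0.599
grasp_force: 0.0
1.5 [0.45165498 0.14002741 0.13060738] [[-0.972  0.234  0.   ]
 [ 0.234  0.972  0.001]
 [ 0.     0.001 -1.   ]] [-0.35  0.49 -0.02  2.07  0.01  0.58  0.96] [-0.16345159  0.27217835 -0.05075723]
```

```bash
python3 -m inch '[[-0.0005,-0.002,0.02,0],[-0.0005,-0.002,0.04,0],[-0.0005,-0.002,0.055,0],[-0.0005,-0.002,0.0605,0],[-0.0005,-0.002,0.0605,0],[-0.0005,-0.002,0.0605,0]]'; python3 -m inch '[[0,0,0,0],[0,0,0,0],[0,0,0,0],[0,0,0,0],[0,0,0,0],[0,0,0,0]]' 0.3 4;  python3 -m inch '[[0,0,0,0],[0,0,0,0]]'
```

```text
clock: 2.1
eef_pos: [0.4522, 0.1372, 0.0705]
tcp_rot: [0.371, 3.119, 0.001]
ft_force: [0.6, 0.3, 0.5]
gripper_width: 0.594
grasp_force: 0.0
clock: 2.7
eef_pos: [0.4528, 0.1374, 0.0703]
tcp_rot: [0.372, 3.118, 0.003]
ft_force: [0.6, 3.1, 5.3]
gripper_width: 0.351
grasp_force: 4.1
clock: 2.9
eef_pos: [0.4528, 0.1374, 0.0703]
tcp_rot: [0.372, 3.118, 0.003]
ft_force: [0.6, 3.7, 5.4]
gripper_width: 0.353
grasp_force: 4.1
```

```bash
python3 -m inch '[[0,0,0,0],[0,0,0,0],[0,0,0,0],[0,0,0,0.15],[0,0,0,0.3],[0,0,0,0.45],[0,0,0,0.6],[0,0,0,0.75],[0,0,0,0.9],[0,0,0,1.05],[0,0,0,1.2],[0,0,0,1.3]]' 0.55; python3 -m inch '[[0,0,0,0.1],[0,0,0,0.2],[0,0,0,0.27],[0,0,0,0.27],[0,0,0,0.27]]';python3 -m inch '[[0,0,0,0],[0,0,0,0],[0,0,0,0],[0,0,0,0],[0,0,0,0],[0,0,0,0],[0,0,0,0]]' 0.3 4
```

```text
clock: 4.1
eef_pos: [0.4512, 0.1358, 0.0696]
tcp_rot: [-2.191, -2.251, 0.003]
ft_force: [-0.0, -0.0, 0.6]
gripper_width: 0.548
grasp_force: 0.0
clock: 4.6
eef_pos: [0.4514, 0.1361, 0.0696]
tcp_rot: [-2.467, -1.945, 0.002]
ft_force: [0.3, 0.5, 0.4]
gripper_width: 0.55
grasp_force: 0.0
clock: 5.3
eef_pos: [0.4522, 0.1363, 0.0699]
tcp_rot: [2.468, 1.943, 0.001]
ft_force: [0.8, -0.5, 0.6]
gripper_width: 0.347
grasp_force: 4.0
```

```bash
python3 -m inch '[[0,0,0,0],[0,0,0,0],[0,0,-0.01,0],[0,0,-0.03,0],[0,0,-0.06,0],[0,0,-0.09,0],[0,0,-0.09,0],[0,0,-0.09,0]]' 0.3 22; python3 -m inch '[[-0.03,0.01,0,0],[-0.07,0.023,0,-0.05],[-0.11,0.037,0,-0.1],[-0.15,0.05,0,-0.15],[-0.19,0.063,0,-0.2],[-0.2155,0.072,0,-0.215],[-0.2255,0.0753,0,-0.215],[-0.2255,0.0753,0,-0.215],[-0.2255,0.0753,0,-0.215]]'; python3 - <<'E'
from h import *
s=r.state(); M=R.from_rotvec(s['tcp_rot']).as_matrix(); print(s['clock'],s['eef_pos'],M.round(3),s['joints'].round(2),s['ft_force'])
for n in("scene","top"):
    p,d=vision.read_camera(n); np.savez(f"{n}1.npz",p=p,d=d)
    (u,v),f=(((346,270),4) if n=="scene" else ((400,290),4))
    q=p[v-75:v+75,u-50:u+50] 
    globals()[n]=cv2.resize(q,None,fx=4,fy=4,interpolation=cv2.INTER_CUBIC)
cv2.imwrite('pics/h1.png',np.hstack([scene,top])[:,:,::-1])
E
```

```text
clock: 6.1
eef_pos: [0.4514, 0.1369, 0.1601]
tcp_rot: [-2.467, -1.944, -0.001]
ft_force: [-1.3, 0.0, -2.0]
gripper_width: 0.345
grasp_force: 22.0
clock: 7.0
eef_pos: [0.4714, -0.0986, 0.159]
tcp_rot: [-2.242, -2.196, 0.001]
ft_force: [-0.1, 0.6, -1.5]
gripper_width: 0.34
grasp_force: 22.0
7.0 [ 0.47138069 -0.09855323  0.15900743] [[ 0.021  1.    -0.002]
 [ 1.    -0.021  0.002]
 [ 0.002 -0.002 -1.   ]] [-0.18  0.49  0.47  2.03 -0.34  0.7   0.48] [-0.09245567  0.62523499 -1.54130841]
```

View pics/h1.png

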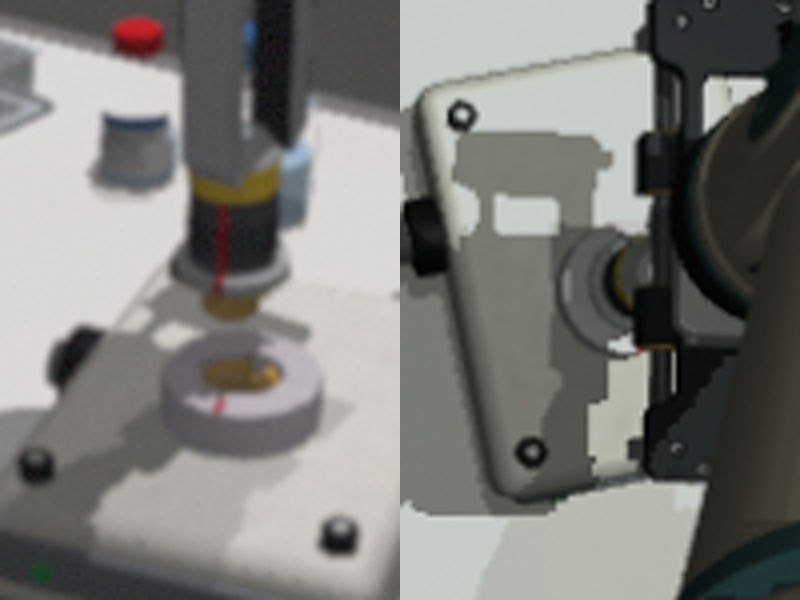

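The scene crop shows the objective upright above the port. Its red line ends at the flange at about crop (219,287), or image (350.8,266.8). The port mark is at crop (219,405), or image (350.8,296.3). From the front, the marks look nearly lined up.

```bash
python3 - <<'E'
from h import *
p=np.load('scene1.npz')['p']; h=cv2.cvtColor(p,cv2.COLOR_RGB2HSV).astype(int)
red=((h[...,0]<8)|(h[...,0]>172))&(h[...,1]>80)
for v in range(240,302):
    c=np.where(red[v,335:365])[0]+335
    if len(c): print(v,c.mean().round(1),end='; ')
print()
# barrel & flange edges by rows
g=p.astype(int).sum(2)
for v in (254,256,258,262,264): print(v,(g[v,334:374]//3).tolist())
c0=np.array([.4714,-.0974])
for yaw in (0,5,10,12.4,15,20):
    a=np.deg2rad(yaw); e=np.array([np.cos(a),np.sin(a)])
    print(yaw,[np.round(proj('scene',[*(c0-rr*e),z]),1) for rr,z in((.0165,.145),(.0165,.127),(.022,.125),(.022,.119))])
print('axis',[np.round(proj('scene',[*c0,z]),1) for z in(.155,.14,.119,.101)])
for pc in((.4727,-.0992),(.4720,-.0992)):
  e=np.array([np.cos(.2155),np.sin(.2155)])
  print('port',[np.round(proj('scene',[*(np.array(pc)-k*e),.075]),1) for k in (0,.022,.031)])
# ring silhouette in scene: outline columns
for v in (283,286,290): print(v,(g[v,330:382]//3).tolist())
E
```

```text
247 351.0; 248 351.5; 249 351.0; 250 351.5; 251 351.5; 252 351.0; 253 351.5; 254 351.0; 255 351.5; 256 351.0; 257 351.0; 258 351.0; 259 351.0; 260 351.0; 261 351.0; 262 351.0; 263 351.0; 264 350.5; 265 350.5; 266 350.0; 267 349.5; 268 350.5; 295 350.5; 296 350.5; 297 350.0; 
254 [216, 216, 217, 216, 217, 218, 209, 182, 127, 62, 27, 21, 28, 28, 33, 34, 33, 34, 31, 30, 33, 31, 29, 34, 30, 32, 35, 34, 30, 29, 47, 108, 169, 202, 212, 215, 216, 217, 216, 216]
256 [216, 217, 215, 216, 214, 199, 160, 120, 82, 51, 29, 26, 29, 27, 30, 31, 34, 37, 31, 34, 27, 34, 28, 32, 32, 26, 34, 28, 30, 30, 55, 102, 154, 191, 209, 216, 216, 216, 216, 215]
258 [216, 217, 216, 213, 185, 147, 105, 84, 74, 53, 32, 28, 30, 32, 31, 33, 40, 37, 33, 31, 34, 30, 32, 33, 34, 32, 32, 32, 34, 44, 74, 127, 162, 180, 197, 211, 217, 216, 216, 216]
262 [200, 185, 180, 164, 111, 64, 65, 78, 82, 81, 80, 72, 62, 55, 46, 44, 43, 42, 47, 48, 46, 48, 51, 54, 57, 66, 78, 90, 106, 124, 139, 146, 138, 132, 158, 202, 216, 216, 217, 216]
264 [180, 187, 192, 176, 136, 95, 73, 71, 75, 77, 79, 79, 82, 80, 78, 72, 69, 82, 99, 108, 108, 
[... 949 characters left out ...]
122, 122, 122, 122, 120, 109, 101, 97, 99, 97, 97, 97, 98, 96, 94, 92, 92, 93, 92, 91, 90, 90, 86, 85, 92, 108, 130, 150, 162, 174, 181, 184, 183, 184, 185, 185, 186, 188, 193, 198, 201, 203, 203, 203, 205, 205, 203]
286 [118, 120, 118, 121, 119, 120, 112, 102, 98, 99, 99, 99, 100, 101, 98, 92, 86, 81, 77, 73, 74, 75, 72, 72, 73, 70, 73, 67, 72, 79, 87, 92, 101, 107, 110, 116, 143, 173, 183, 185, 186, 186, 185, 185, 187, 193, 200, 205, 206, 205, 205, 207]
290 [121, 117, 121, 121, 121, 113, 96, 94, 96, 100, 100, 100, 100, 99, 98, 96, 89, 80, 72, 71, 72, 65, 66, 66, 70, 68, 69, 67, 68, 75, 79, 79, 82, 93, 115, 136, 157, 175, 181, 181, 183, 184, 185, 184, 182, 173, 172, 191, 203, 204, 204, 205]
```

```bash
python3 - <<'E'
from h import *
c0=np.array([.4714,-.0974]); pc=np.array([.4727,-.0992]); t=np.linspace(0,2*np.pi,73)
out=[]
for n,(u,v) in(("scene",(354,270)),("top",(404,290))):
    p=np.load(n+'1.npz')['p'][v-32:v+32,u-22:u+22]; f=9
    q=cv2.resize(p,None,fx=f,fy=f,interpolation=cv2.INTER_CUBIC)
    for c,rad,z,col in((c0,.022,.125,(0,255,0)),(c0,.0165,.145,(0,255,0)),(pc,.031,.075,(255,0,255)),(pc,.016,.075,(255,0,255))):
        P=np.array([proj(n,[c[0]+rad*np.cos(a),c[1]+rad*np.sin(a),z]) for a in t])
        cv2.polylines(q,[((P-[u-22,v-32]+.5)*f-.5).round().astype(np.int32)],True,col,1)
    out.append(q)
cv2.imwrite('pics/h2.png',np.hstack(out)[:,:,::-1])
for k in ([0,0,0],[.001,0,0],[0,.001,0]):
    P=np.array([.4714,-.0974,.13])+k; print(proj('scene',P),proj('top',P))
E
```

```text
(np.float64(355.93380306288594), np.float64(255.81002909642555)) (np.float64(411.08526458744575), np.float64(284.4879778579195))
(np.float64(356.280059288669), np.float64(255.53757740619238)) (np.float64(411.0843820611019), np.float64(283.9145990051527))
(np.float64(355.3415340257595), np.float64(255.63159095102543)) (np.float64(410.5171082057793), np.float64(284.47577729226316))
```

View pics/h2.png

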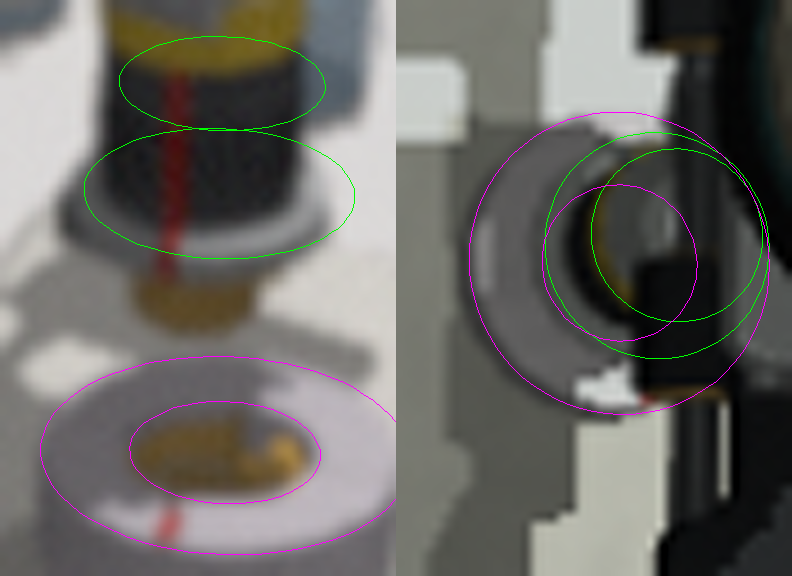

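The overlay shows the objective about 2.3 px left of where I predicted it in both views. That puts it about 4–5 mm off along +y (tool x) inside the grip, with its mark roughly 5° too far counter-clockwise. I'll correct, lower it a little, and look again.

```bash
python3 -m inch '[[-0.003,0.0005,0.005,0.04],[-0.0056,0.001,0.012,0.08],[-0.0056,0.001,0.019,0.08],[-0.0056,0.001,0.020,0.08],[-0.0056,0.001,0.020,0.08],[-0.0056,0.001,0.020,0.08]]'; cat > look.py <<'E'
from h import *
import sys
k=sys.argv[1]; pc=np.array([.4727,-.0992]); t=np.linspace(0,2*np.pi,73)
s=r.state(); seat=s['eef_pos'][2]-.040; out=[]
print(s['eef_pos'].round(4),R.from_rotvec(s['tcp_rot']).as_matrix()[:2,0].round(3),s['ft_force'].round(1),'seat',seat.round(4))
for n,(u,v) in(("scene",(356,272)),("top",(407,290))):
    p,_=vision.read_camera(n); np.savez(f'{n}{k}.npz',p=p)
    q=cv2.resize(p[v-32:v+32,u-22:u+22],None,fx=9,fy=9,interpolation=cv2.INTER_CUBIC)
    for rad,z,col in((.022,seat+.006,(0,255,0)),(.0165,seat+.03,(0,255,0)),(.0165,seat+.056,(0,255,255)),(.031,.075,(255,0,255))):
        P=np.array([proj(n,[pc[0]+rad*np.cos(a),pc[1]+rad*np.sin(a),z]) for a in t])
        cv2.polylines(q,[((P-[u-22,v-32]+.5)*9-.5).round().astype(np.int32)],True,col,1)
    out.append(q)
    if n=="scene":
        g=p.astype(float).mean(2); h=cv2.cvtColor(p,cv2.COLOR_RGB2HSV).astype(int)
        red=((h[...,0]<8)|(h[...,0]>172))&(h[...,1]>80)
        for z in (.012,.018,.024):
            ua,va=proj(n,[*pc,seat+z]); vv=int(round(va)); row=g[vv]; m=int(ua)
            L=m
            while row[L]<110: L-=1
            Rr=m
            while row[Rr]<110: Rr+=1
            l=L+(row[L]-110)/(row[L]-row[L+1]); rr=Rr-(row[Rr]-110)/(row[Rr]-row[Rr-1])
            c=np.where(red[vv,330:380])[0]+330
            print('row',vv,'axis pred',round(ua,2),'edges',round(l,2),round(rr,2),'mid',round((l+rr)/2,2),'red',c.mean() if len(c) else None)
        for yaw in (8,12.4,17):
            a=np.deg2rad(yaw); print(yaw,[np.round(np.array(proj(n,[pc[0]-rad*np.cos(a),pc[1]-rad*np.sin(a),seat+z]))-[proj(n,[*pc,seat+z])[0],0],1) for rad,z in((.0165,.03),(.022,.006),(.022,0))])
        print('red rows',[(v,np.where(red[v,330:380])[0].mean()+330) for v in range(235,305) if red[v,330:380].any()])
cv2.imwrite(f'pics/{k}.png',np.hstack(out)[:,:,::-1])
E
python3 look.py 3
```

```text
clock: 7.7
eef_pos: [0.4731, -0.1061, 0.1399]
tcp_rot: [-2.332, -2.105, -0.0]
ft_force: [0.1, -0.2, -3.0]
gripper_width: 0.342
grasp_force: 22.0
[ 0.4731 -0.1061  0.1399] [0.102 0.995] [ 0.1 -0.2 -3. ] seat 0.0999
row 267 axis pred 357.13 edges 346.73 370.14 mid 358.43 red 355.5
row 263 axis pred 357.24 edges 347.43 369.6 mid 358.51 red 355.5
row 259 axis pred 357.34 edges 347.88 369.65 mid 358.77 red 354.5
8 [array([ -4.4, 260.8]), array([ -5.8, 277. ]), array([ -5.7, 280.5])]
12.4 [array([ -3.5, 261. ]), array([ -4.7, 277.2]), array([ -4.7, 280.8])]
17 [array([ -2.6, 261.1]), array([ -3.5, 277.4]), array([ -3.5, 281. ])]
red rows [(259, np.float64(354.5)), (260, np.float64(355.5)), (261, np.float64(355.5)), (262, np.float64(355.5)), (263, np.float64(355.5)), (264, np.float64(355.5)), (265, np.float64(355.5)), (266, np.float64(355.5)), (267, np.float64(355.5)), (268, np.float64(355.0)), (269, np.float64(355.0)), (270, np.float64(355.0)), (271, np.float64(355.0)), (272, np.float64(355.0)), (273, np.float64(355.0)), (274, np.float64(355.5)), (275, np.float64(355.0)), (276, np.float64(354.5)), (277, np.float64(354.0)), (278, np.float64(354.0)), (279, np.float64(353.5)), (280, np.float64(354.0)), (295, np.float64(350.5)), (296, np.float64(350.5)), (297, np.float64(350.0))]
```

View pics/3.png

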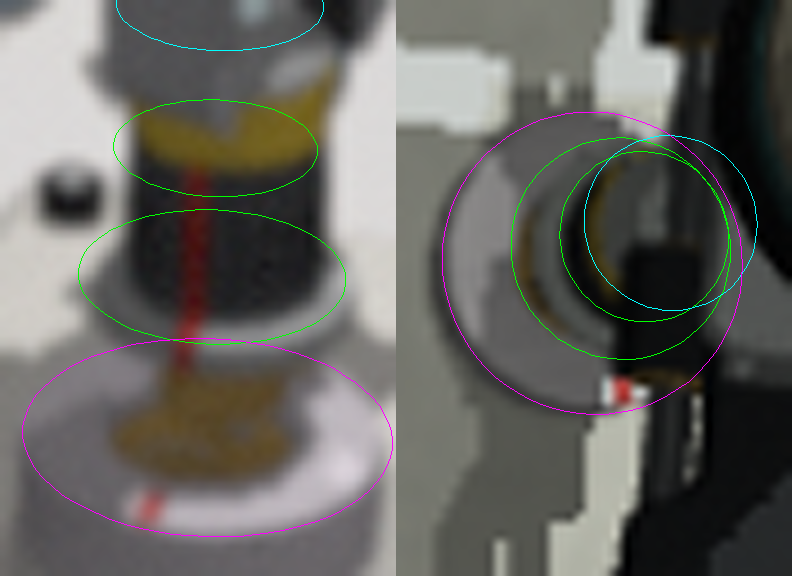

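The picture now shows the objective about 1.3 px too far right (roughly 2 mm toward −y), because the arm was still settling at the previous look. Its red line is at u=355.5 and the port mark at (350.5,296), so the yaw is within about 1–2°.

```bash
python3 -m inch '[[0.0019,-0.0002,0,0.015],[0.0019,-0.0002,0,0.015],[0.0019,-0.0002,0,0.015],[0.0019,-0.0002,0,0.015]]' |head -2;python3 -m inch '[[0,0,0,0],[0,0,0,0]]' | head -2; python3 look.py 4
```

```text
clock: 8.2
eef_pos: [0.4731, -0.1041, 0.1399]
clock: 8.4
eef_pos: [0.473, -0.1042, 0.1399]
[ 0.473  -0.1042  0.1399] [0.117 0.993] [ 0.1  0.1 -3.1] seat 0.0999
row 267 axis pred 357.13 edges 345.42 369.06 mid 357.24 red 353.5
row 263 axis pred 357.24 edges 338.13 368.62 mid 353.38 red 354.0
row 259 axis pred 357.34 edges 346.32 368.52 mid 357.42 red 354.0
8 [array([ -4.4, 260.8]), array([ -5.8, 277. ]), array([ -5.7, 280.6])]
12.4 [array([ -3.5, 261. ]), array([ -4.7, 277.2]), array([ -4.7, 280.8])]
17 [array([ -2.6, 261.1]), array([ -3.5, 277.5]), array([ -3.5, 281. ])]
red rows [(259, np.float64(354.0)), (260, np.float64(354.5)), (261, np.float64(354.0)), (262, np.float64(354.0)), (263, np.float64(354.0)), (264, np.float64(353.5)), (265, np.float64(354.0)), (266, np.float64(354.0)), (267, np.float64(353.5)), (268, np.float64(354.0)), (269, np.float64(353.5)), (270, np.float64(353.5)), (271, np.float64(353.5)), (272, np.float64(353.5)), (273, np.float64(353.5)), (274, np.float64(354.0)), (275, np.float64(353.5)), (276, np.float64(353.0)), (277, np.float64(352.5)), (278, np.float64(352.5)), (279, np.float64(352.5)), (295, np.float64(350.5)), (296, np.float64(350.5)), (297, np.float64(350.0))]
```

```bash
python3 -m inch '[[0,0,0.004,0],[0,0,0.008,0],[0,0,0.010,0],[0,0,0.010,0]]' | head -4;python3 -m inch '[[0,0,0.001,0],[0,0,0.001,0],[0,0,0.001,0]]' | sed -n '2p;4p';python3 -m inch '[[0,0,0.001,0],[0,0,0.001,0],[0,0,0.001,0]]' | sed -n '2p;4p'
```

```text
clock: 8.9
eef_pos: [0.4727, -0.1041, 0.1294]
tcp_rot: [-2.347, -2.087, 0.001]
ft_force: [-0.1, 0.7, -1.3]
eef_pos: [0.4731, -0.1041, 0.1289]
ft_force: [0.6, 0.9, -1.5]
eef_pos: [0.473, -0.1041, 0.1278]
ft_force: [0.6, 1.0, -2.2]
```

```bash
for i in 1 2; do python3 -m inch '[[0,0,0.001,0],[0,0,0.001,0],[0,0,0.001,0]]' | sed -n '2p;4p'; done
```

```text
eef_pos: [0.473, -0.1041, 0.1268]
ft_force: [0.6, 0.3, -2.1]
eef_pos: [0.473, -0.1041, 0.1258]
ft_force: [0.2, 1.1, -1.5]
```

```bash
for i in 1 2; do python3 -m inch '[[0,0,0.001,0],[0,0,0.001,0],[0,0,0.001,0]]' | sed -n '2p;4p'; done
```

```text
eef_pos: [0.473, -0.1041, 0.1248]
ft_force: [-0.2, 0.9, -2.4]
eef_pos: [0.473, -0.1041, 0.1238]
ft_force: [0.6, 1.4, -2.3]
```

```bash
python3 -m inch '[[0,0,0.0005,0],[0,0,0.0005,0],[0,0,0.0005,0]]' | sed -n '2p;4p'
```

```text
eef_pos: [0.473, -0.1042, 0.1234]
ft_force: [0.3, 1.5, -2.1]
```

```bash
for i in 1 2; do python3 -m inch '[[0,0,0.0005,0],[0,0,0.0005,0],[0,0,0.0005,0]]' | sed -n '2p;4p'; done
```

```text
eef_pos: [0.4731, -0.1041, 0.1232]
ft_force: [-0.5, 1.5, 4.7]
eef_pos: [0.4733, -0.104, 0.123]
ft_force: [-0.8, 3.1, 9.4]
```

```bash
python3 -m inch '[[0,0,-0.0006,0],[0,0,-0.0006,0],[0,0,-0.0006,0]]' | sed -n '2p;4p'; python3 -m inch '[[0,0,0,0],[0,0,0,0],[0,0,0,0],[0.0025,0,0,0],[0.005,0,0,0],[0.005,0,0,0],[0.005,0,0,0]]' 0.5 | sed -n '2p;4,5p'; python3 look.py 5
```

```text
eef_pos: [0.4731, -0.1041, 0.1231]
ft_force: [-1.1, 0.7, 4.9]
eef_pos: [0.4736, -0.099, 0.1229]
ft_force: [-0.6, -0.2, -0.3]
gripper_width: 0.501
[ 0.4736 -0.099   0.1229] [0.116 0.993] [-0.6 -0.2 -0.3] seat 0.0829
row 276 axis pred 356.84 edges 343.18 368.48 mid 355.83 red 353.0
row 273 axis pred 356.95 edges 344.31 367.9 mid 356.1 red 353.5
row 269 axis pred 357.05 edges 344.92 367.66 mid 356.29 red 353.5
8 [array([ -4.3, 271. ]), array([ -5.7, 286.9]), array([ -5.7, 290.4])]
12.4 [array([ -3.5, 271.2]), array([ -4.6, 287.2]), array([ -4.6, 290.6])]
17 [array([ -2.6, 271.4]), array([ -3.5, 287.4]), array([ -3.5, 290.9])]
red rows [(268, np.float64(352.0)), (269, np.float64(353.5)), (270, np.float64(353.5)), (271, np.float64(353.5)), (272, np.float64(353.0)), (273, np.float64(353.5)), (274, np.float64(353.0)), (275, np.float64(353.5)), (276, np.float64(353.0)), (277, np.float64(353.5)), (278, np.float64(353.0)), (279, np.float64(353.0)), (280, np.float64(353.5)), (281, np.float64(353.5)), (282, np.float64(353.0)), (283, np.float64(353.0)), (284, np.float64(353.0)), (285, np.float64(352.5)), (286, np.float64(352.5)), (287, np.float64(351.5)), (288, np.float64(351.5)), (289, np.float64(351.5)), (295, np.float64(350.5)), (296, np.float64(350.5)), (297, np.float64(350.0))]
```

View pics/5.png

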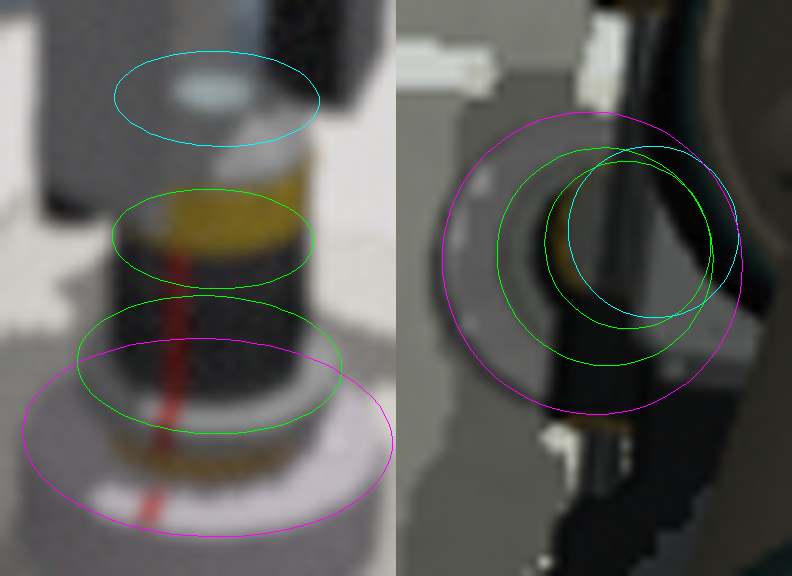

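The objective stands upright on the thread. Its red line ends at about (351.5,288), just above the port mark at (350.5,296). I'll regrip centred and press lightly.

```bash
python3 -m inch '[[0.001,0,0,0],[0.001,0,0,0],[0.001,0,0,0]]' | sed -n '2p'; python3 -m inch '[[0,0,0,0],[0,0,0,0],[0,0,0,0],[0,0,0,0],[0,0,0,0]]' 0.3 22;python3 -m inch '[[0,0,0.0004,0],[0,0,0.0004,0],[0,0,0.0004,0]]'; python3 -c "
from h import *
s=r.state();print(s['wrist_torque'],s['joints'])"
```

```text
eef_pos: [0.4737, -0.0982, 0.123]
clock: 13.5
eef_pos: [0.4738, -0.0982, 0.123]
tcp_rot: [2.347, 2.088, 0.0]
ft_force: [0.7, 0.2, 0.4]
gripper_width: 0.343
grasp_force: 22.0
clock: 13.8
eef_pos: [0.4738, -0.0982, 0.1228]
tcp_rot: [2.348, 2.088, 0.0]
ft_force: [-1.3, 0.6, 5.4]
gripper_width: 0.343
grasp_force: 22.0
[-0.01382184  0.25773056  0.02808605] [-0.16107745  0.55257378  0.44952798  2.05921284 -0.40695408  0.61464351
  0.4500022 ]
```

```bash
for i in 1 2 3 4; do python3 -m inch '[[0,0,0,-0.03],[0,0,0,-0.06],[0,0,0,-0.06]]' | sed -n '2,4p'|tr '\n' ' '; python3 -c "
from plant import r
s=r.state();print('T',s['wrist_torque'].round(2))"; done
```

```text
eef_pos: [0.4739, -0.0983, 0.1228] tcp_rot: [2.283, 2.157, 0.001] ft_force: [-0.7, 0.8, 5.7] T [0.01 0.28 0.02]
eef_pos: [0.474, -0.0983, 0.1228] tcp_rot: [2.218, 2.224, 0.001] ft_force: [-0.2, 0.2, 5.3] T [-0.05  0.26 -0.01]
eef_pos: [0.4741, -0.0983, 0.1228] tcp_rot: [2.15, 2.29, 0.001] ft_force: [-0.1, 0.2, 5.4] T [-0.05  0.2   0.01]
eef_pos: [0.4741, -0.0983, 0.1228] tcp_rot: [2.08, 2.353, 0.001] ft_force: [-0.0, -0.6, 5.3] T [-0.08  0.19 -0.03]
```

```bash
for i in 1 2 3; do python3 -m inch '[[0,0,0,-0.03],[0,0,0,-0.06],[0,0,0,-0.06]]' | sed -n '2,4p'|tr '\n' ' '; python3 -c "
from plant import r
s=r.state();print('T',s['wrist_torque'].round(2))"; done
```

```text
eef_pos: [0.4741, -0.0984, 0.1228] tcp_rot: [2.009, 2.414, 0.001] ft_force: [-0.2, 0.4, 5.5] T [-0.03  0.22 -0.04]
eef_pos: [0.4741, -0.0984, 0.1228] tcp_rot: [1.936, 2.473, 0.001] ft_force: [-1.1, 0.3, 4.8] T [-0.06  0.13 -0.03]
eef_pos: [0.4741, -0.0984, 0.1228] tcp_rot: [1.861, 2.53, 0.001] ft_force: [0.0, 0.3, 5.1] T [-0.07  0.13  0.03]
```

```bash
for i in 1 2; do python3 -m inch '[[0,0,0,-0.03],[0,0,0,-0.06],[0,0,0,-0.06]]' | sed -n '2,4p'|tr '\n' ' '; python3 -c "
from plant import r
s=r.state();print('T',s['wrist_torque'].round(2))"; done
```

```text
eef_pos: [0.4741, -0.0984, 0.1228] tcp_rot: [1.785, 2.584, 0.001] ft_force: [-0.0, 0.0, 5.2] T [0.02 0.06 0.03]
eef_pos: [0.474, -0.0983, 0.1227] tcp_rot: [1.707, 2.637, 0.0] ft_force: [-0.2, -0.1, 4.6] T [-0.07 -0.02 -0.07]
```

```bash
for i in 1 2; do python3 -m inch '[[0,0,0,-0.03],[0,0,0,-0.06],[0,0,0,-0.06]]' | sed -n '2,4p'|tr '\n' ' '; python3 -c "
from plant import r
s=r.state();print('T',s['wrist_torque'].round(2))"; done
```

```text
eef_pos: [0.4738, -0.0982, 0.1225] tcp_rot: [1.626, 2.688, 0.0] ft_force: [-0.2, 0.1, 4.0] T [-0.07  0.01  0.01]
eef_pos: [0.4735, -0.098, 0.1223] tcp_rot: [-1.543, -2.736, 0.0] ft_force: [-0.2, -0.4, 1.7] T [-0.01 -0.02 -0.03]
```

```bash
for i in 1 2; do python3 -m inch '[[0,0,0,-0.03],[0,0,0,-0.06],[0,0,0,-0.06]]' | sed -n '2,4p'|tr '\n' ' '; python3 -c "
from plant import r
s=r.state();print('T',s['wrist_torque'].round(2))"; done
```

```text
eef_pos: [0.4734, -0.0982, 0.1223] tcp_rot: [-1.46, -2.781, 0.0] ft_force: [-0.2, -0.5, 0.1] T [-0.09  0.03  0.05]
eef_pos: [0.4735, -0.0981, 0.1224] tcp_rot: [-1.376, -2.824, -0.0] ft_force: [-0.2, -0.0, -1.8] T [-0.05  0.02 -0.03]
```

```bash
for i in 1 2; do python3 -m inch '[[0,0,0.0006,0],[0,0,0.0006,0],[0,0,0.0006,0]]' | sed -n '2,4p'|tr '\n' ' '; done
```

```text
eef_pos: [0.4737, -0.0982, 0.1219] tcp_rot: [-1.378, -2.823, 0.0] ft_force: [0.1, 0.2, -1.8] eef_pos: [0.4737, -0.0982, 0.1213] tcp_rot: [-1.377, -2.823, 0.0] ft_force: [-0.1, -0.8, -2.2]
```

```bash
for i in 1 2 3; do python3 -m inch '[[0,0,0.001,0],[0,0,0.001,0],[0,0,0.001,0]]' | sed -n '2,4p'|tr '\n' ' '; done
```

```text
eef_pos: [0.4737, -0.0982, 0.1203] tcp_rot: [-1.378, -2.823, 0.0] ft_force: [-0.5, 0.2, -2.7] eef_pos: [0.4737, -0.0982, 0.1193] tcp_rot: [-1.378, -2.823, 0.0] ft_force: [0.1, 0.8, -1.5] eef_pos: [0.4737, -0.0982, 0.1183] tcp_rot: [-1.378, -2.823, 0.0] ft_force: [-1.1, -0.2, -1.4]
```

```bash
for i in 1 2; do python3 -m inch '[[0,0,0.0004,0],[0,0,0.0004,0],[0,0,0.0004,0]]' | sed -n '2,4p'|tr '\n' ' '; done
```

```text
eef_pos: [0.4737, -0.0982, 0.118] tcp_rot: [-1.378, -2.823, -0.0] ft_force: [0.3, -0.6, -1.3] eef_pos: [0.4737, -0.0982, 0.1175] tcp_rot: [-1.378, -2.823, -0.0] ft_force: [0.7, 0.3, -1.7]
```

```bash
python3 -m inch '[[0,0,0.0004,0],[0,0,0.0004,0],[0,0,0.0004,0]]' | sed -n '2,4p'|tr '\n' ' '
```

```text
eef_pos: [0.4737, -0.0982, 0.1171] tcp_rot: [-1.377, -2.823, -0.0] ft_force: [-0.6, -1.0, -1.9]
```

```bash
python3 -m inch '[[0,0,0.0003,0],[0,0,0.0003,0],[0,0,0.0003,0]]' | sed -n '2,4p'|tr '\n' ' '
```

```text
eef_pos: [0.4738, -0.0982, 0.1169] tcp_rot: [1.378, 2.823, 0.0] ft_force: [-0.1, -0.2, -0.4]
```

```bash
python3 -m inch '[[0,0,0.0003,0],[0,0,0.0003,0],[0,0,0.0003,0]]' | sed -n '2,4p'|tr '\n' ' '
```

```text
eef_pos: [0.4739, -0.0983, 0.1168] tcp_rot: [1.378, 2.823, 0.0] ft_force: [-0.7, -0.3, 2.8]
```

```bash
python3 -m inch '[[0,0,-0.0006,0],[0,0,-0.0006,0]]' | sed -n '2,4p'|tr '\n' ' '; for i in 1 2 3; do python3 -m inch '[[0,0,0.0001,0.04],[0,0,0.00023,0.08],[0,0,0.00023,0.08]]' | sed -n '2,4p'|tr '\n' ' '; python3 -c "
from plant import r
s=r.state();print('T',s['wrist_torque'].round(2))"; done
```

```text
eef_pos: [0.4736, -0.0981, 0.117] tcp_rot: [-1.377, -2.823, 0.0] ft_force: [0.2, -0.1, -1.9] eef_pos: [0.4737, -0.0983, 0.1169] tcp_rot: [1.492, 2.765, -0.0] ft_force: [-0.8, -0.0, -0.2] T [-0.1  -0.   -0.05]
eef_pos: [0.4738, -0.0982, 0.1167] tcp_rot: [-1.601, -2.703, 0.0] ft_force: [-0.5, -0.7, -1.7] T [-0.03  0.08 -0.03]
eef_pos: [0.4738, -0.0982, 0.1164] tcp_rot: [1.708, 2.637, -0.0] ft_force: [-1.2, 0.0, -0.6] T [ 0.01 -0.    0.02]
```

```bash
for i in 1 2 3 4; do python3 -m inch '[[0,0,0.0001,0.04],[0,0,0.00023,0.08],[0,0,0.00023,0.08]]' | sed -n '2,4p'|tr '\n' ' '; python3 -c "
from plant import r
s=r.state();print('T',s['wrist_torque'].round(2))"; done
```

```text
eef_pos: [0.4737, -0.0982, 0.1162] tcp_rot: [1.812, 2.567, -0.0] ft_force: [-0.1, -0.2, -1.1] T [-0.03  0.09  0.01]
eef_pos: [0.4738, -0.0982, 0.116] tcp_rot: [1.913, 2.492, -0.0] ft_force: [-0.6, -1.3, -0.9] T [-0.06  0.06 -0.01]
eef_pos: [0.4738, -0.0982, 0.1158] tcp_rot: [2.011, 2.413, -0.0] ft_force: [0.7, 0.3, -0.5] T [-0.11  0.01 -0.02]
eef_pos: [0.4738, -0.0982, 0.1155] tcp_rot: [2.106, 2.331, -0.0] ft_force: [-0.1, 0.6, -1.1] T [-0.02 -0.03 -0.02]
```

```bash
for i in 1 2 3; do python3 -m inch '[[0,0,0.0001,0.04],[0,0,0.00025,0.08],[0,0,0.00025,0.08]]' | sed -n '2,4p'|tr '\n' ' '; python3 -c "
from plant import r
s=r.state();print('T',s['wrist_torque'].round(2))"; done
```

```text
eef_pos: [0.4738, -0.0982, 0.1153] tcp_rot: [2.197, 2.245, -0.0] ft_force: [0.4, -0.0, -0.6] T [-0.05  0.02  0.03]
eef_pos: [0.4739, -0.0982, 0.1151] tcp_rot: [2.285, 2.155, 0.0] ft_force: [-0.1, -0.2, -0.6] T [-0.07 -0.09 -0.03]
eef_pos: [0.4737, -0.0982, 0.1148] tcp_rot: [2.37, 2.062, -0.0] ft_force: [0.3, -0.0, -0.6] T [-0.02 -0.01  0.01]
```

```bash
for i in 1 2 3; do python3 -m inch '[[0,0,0.0001,0.04],[0,0,0.00025,0.08],[0,0,0.00025,0.08]]' | sed -n '2,4p'|tr '\n' ' '; python3 -c "
from plant import r
s=r.state();print('T',s['wrist_torque'].round(2))"; done
```

```text
eef_pos: [0.4739, -0.0983, 0.1146] tcp_rot: [2.45, 1.966, 0.0] ft_force: [1.0, 0.0, 0.5] T [-0.   -0.1  -0.01]
eef_pos: [0.4742, -0.0984, 0.1146] tcp_rot: [2.527, 1.866, 0.001] ft_force: [1.5, -0.4, 3.2] T [-0.05 -0.1   0.03]
eef_pos: [0.4744, -0.0984, 0.1145] tcp_rot: [2.6, 1.762, 0.001] ft_force: [-0.2, 0.2, 7.0] T [-0.01 -0.08  0.03]
```

```bash
python3 -m inch '[[0,0,-0.0004,0],[0,0,-0.0004,0.05],[0,0,-0.0004,0.1],[0,0,-0.0004,0.1],[0,0,-0.0004,0.1]]' | sed -n '2,4p'|tr '\n' ' ';  python3 -c "
from plant import r
s=r.state();print('T',s['wrist_torque'].round(2))"; python3 -m inch '[[0,0,0,0],[0,0,0,0],[0,0,0,0],[0,0,0,0]]' 0.6; python3 -m inch '[[0,0,-0.02,0],[0,0,-0.05,0],[0,0,-0.09,0],[0,0,-0.12,0],[0.04,0,-0.15,0],[0.08,0,-0.15,0],[0.12,0,-0.15,0],[0.16,0,-0.15,0],[0.16,0,-0.15,0],[0.16,0,-0.15,0]]'; python3 - <<'E'
from h import *
out=[]
for n,(u,v) in(("scene",(356,285)),("top",(407,290))):
    p,_=vision.read_camera(n); out.append(cv2.resize(p[v-32:v+32,u-22:u+22],None,fx=9,fy=9,interpolation=cv2.INTER_CUBIC))
    if n=="top": a=p
cv2.imwrite('pics/6.png',np.hstack(out)[:,:,::-1])
E
```

```text
eef_pos: [0.4742, -0.0983, 0.1146] tcp_rot: [2.682, 1.634, 0.001] ft_force: [1.7, -0.3, 3.6] T [-0.12 -0.33 -0.02]
clock: 25.7
eef_pos: [0.4731, -0.098, 0.1142]
tcp_rot: [-2.683, -1.633, 0.001]
ft_force: [-0.5, -0.1, 0.1]
gripper_width: 0.598
grasp_force: 0.0
clock: 26.7
eef_pos: [0.5468, 0.0445, 0.2638]
tcp_rot: [-2.682, -1.636, 0.003]
ft_force: [-0.2, -0.2, 0.0]
gripper_width: 0.595
grasp_force: 0.0
```

View pics/6.png

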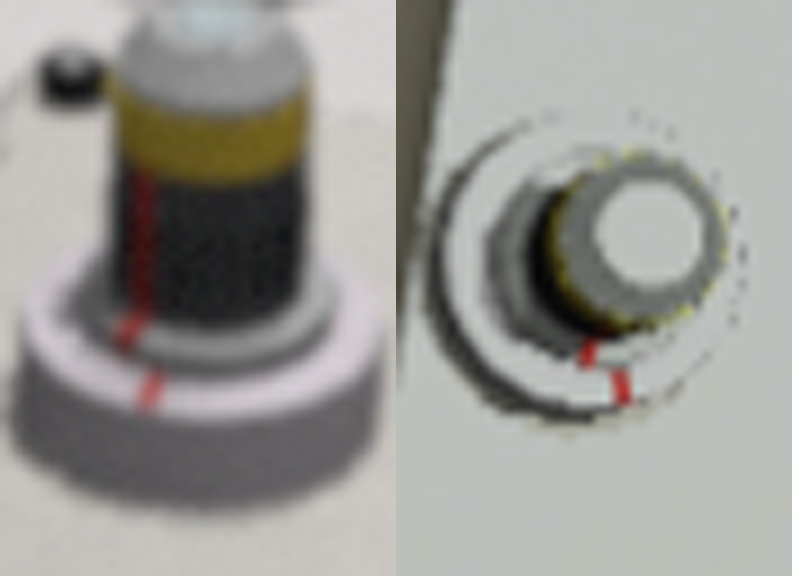

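The picture shows the flange flush on the port face all round. Its red mark is about 20° clockwise of the port's mark, which matches the turns made, and the gripper is clear.

```bash
python3 -m inch '[[0,0,0,0],[0,0,0,0],[0,0,0,0]]'|head -2; python3 -c "
from plant import job
print(job.hand_in())"
```

```text
clock: 27.1
eef_pos: [0.547, 0.0432, 0.2647]
the job is handed in; nothing more can be done
None
```

The yellow-banded objective is screwed into the imager's port with its flange flush, the gripper has let go and moved clear, and the job was handed in at about 27 s.

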